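# Clamp a mould bracket and punch its drill spot

### The arm

A 6-joint arm with a two-finger parallel gripper is mounted at the origin on the work surface. World frame = base frame: x ahead of the robot, y to its left, z up, the work surface at z = 0. Lengths are in mm, angles in rad, forces in N, time in s.
With the tool pointing down it reaches from about 275 to 1000 mm from the base axis. Payload 8.4 kg.
Tool frame: the origin (TCP) lies at the very end of the fingers, on their centre line; the grasp point (between the pads) lies 19 mm behind it; z points along the fingers, y is the direction in which the jaws open and shut (so a half turn about z gives the same grasp; the last joint's range is limited). The gripper opens to 85 mm and grips with 20 to 120 N. Pads are 22 mm wide; open, the fingers measure 114 mm over their backs; the gripper's body (76 mm by 85 mm) begins 54 mm behind the grasp point. The pads swing forward as they close: fully open they stand 13 mm farther back than shut.
Start: joints at [-1.295, 0.353, 1.633, -0, 1.155, -0.002], TCP at [171.399, -601.041, 231.281] pointing down, gripper open.
Joint ranges: [-2.63, 2.63], [-0.92, 2.1], [0.06, 2.66], [-1.3, 4.44], [0, 2.69], [-3.02, 3.02]. Speed limits (rad/s): [2.22, 2.22, 2.79, 3.14, 3.14, 3.14].

### API

Orientations are given as [roll, pitch, yaw] about the fixed x, y, z axes, in that order (R = Rz(yaw) Ry(pitch) Rx(roll)).
In Python, from rig import r gives the robot as it stands.
- The arm moves only by the tool jog_arm, never from a script. Its argument "increments" is text: rows parted by semicolons, each of 7 numbers parted by spaces: the shift along the tool's x, y, z in cm, then the turn, a rotation vector about the tool's x, y, z in rad, then the opening, from -1 (shut) to 1 (fully open). A call has exactly 8 rows; each row shifts and turns the commanded pose from where the row before left it, along the tool's axes as they then stand; what a row does not reach is not made up. A row lasts 1/10 s, in which the tool goes at most 50 mm and 8.59 degrees, less where a joint would pass 70% of its speed; a pose out of reach is approached as far as the arm can. A call with a gripper value outside its range is refused whole. The fingers move at their own pace and stop on an object; "squeeze" is the grip in N (left out, the last holds). Time passes only in rows, so rows that do not move let the fingers close, or fill a call up. It gives the time, the measured TCP pose, the force and the opening at its end, in the units of the state.
- r.sense(): the state, without advancing time (a new reading comes with each control period).
- r.grab_frame(name): name is "scene" or "top" or "wrist"; returns the picture (420x560x3 uint8, red, green, blue); there is no depth.
- r.camera_info(name): a dict with "K" (3x3 intrinsics, pixels), "rvec" (rotation vector, rad) and "tvec" (3), from world to camera coordinates, as OpenCV has them. Camera axes: x right, y down, z forward; pixel columns grow to the right and rows downward; lengths in mm; the calibration is good to about 2 mm. A picture is of the moment at which its call begins: read the wrist's pose just before it. camera_info takes no time and is no camera call; for the wrist camera it gives the pose at the moment of the call.
- r.sign_off(): hands the job in, once; it reports no verdict.
The state is a dict: "clock": time; "qpos": joint angles; "qvel": joint speeds; "joint_efforts": joint torques, N m; "eef_pos": TCP position; "tcp_rot": TCP orientation; "contact_force": force on the tool from outside, world axes, zero at the start; "wrist_torque": the same for the moment, N m; "opening": opening from 0.0 (shut) to 1.0 (fully open).
Only numpy, scipy, OpenCV 4.12 (cv2) and the standard library are available. Lean on these libraries where they do the work, as an engineer would, in place of code of your own. Each camera call takes 0.05 s, during which the arm holds its last target.

### The job

The steel bracket blank lying in the grey spotting jig needs its drill spot. First turn the jig's black bar knob clockwise (seen from above) until it clicks past its detent, so that its clamp finger swings over the blank; then press the jig's spring-loaded punch straight down by its round cap until its hidden spring snaps and it stays down. Let go of both, and do not push or knock over the things standing around.

Things in the scene. Friction and masses are not known exactly. Their poses are not given: they have to be found in the camera images.
- jig: grey bolted-down spotting jig: base plate 150 (x) by 320 (y) by 20 mm, origin at the centre of its underside on the table, z up. Clamp knob's axis at y = +80 mm; punch's axis at y = -60 mm, in a grey guide sleeve (48 mm wide, top 122 mm above the table) on a column at y = -132 mm (50 x 34 mm, top at 128 mm). The steel blank (50 x 135 x 8 mm) lies fixed in its nest between punch and knob.
- knob_grip (a point): point on the clamp knob's vertical axis, 86 mm above the table, turning with it. The grip is a black upright bar 90 mm long (this point's x), 20 mm thick (y), from 63 to 105 mm above the table, centred on the axis; z up. Under it, turning along: an aluminium drum 66 mm wide (42 to 63 mm above the table) and a steel clamp finger reaching 64 mm from the axis along +x.
- clamp_knob (a joint): clamp knob's turn, rad, growing clockwise seen from above, 0 to 1.25 (hard stop). Starts between 0 and 0.35, where it turns easily and stays as left. The detent resists from about 0.68 with up to about 0.25 N m; crest at 0.95, past which it snaps on by itself to 1.12-1.25 and stays. At 1.25 the bar lies along the jig's y, the finger pointing to -y over the blank.
- punch_top (a point): centre of the top face of the punch's round steel cap (54 mm wide, 14 mm thick); 157 mm above the table while the punch is up, 141 mm when it is down. z up. It moves with the punch.
- punch (a joint): how far the punch is pressed down, m: 0 (up, at the start) to 0.016 (bottom stop). It resists with about 3 N at first, then up to about 15 N from about 3 mm on; at about 10 mm its hidden spring snaps and drives it down to between 0.0145 and 0.016, where it stays when let go.
- mould_small: a strapped cream plaster mould block, 90 x 80 x 110 mm tall, standing beside the jig, beyond its knob end; bystander. Origin at the centre of its underside, z up.
- blank: a spare flat steel bracket blank, 40 x 130 x 8 mm, lying on the table in front of the jig; bystander. Origin at the centre of its underside, z up.
- mallet: a rubber mallet, 240 mm long, lying at the right, near the robot; bystander. Origin on its underside, x along its length.
- mould_tall: a strapped plaster mould block, 110 x 120 x 200 mm tall, on the left of the table; bystander. Origin at the centre of its underside, z up.
- vase: an unglazed terracotta vase, 155 mm tall, 104 mm wide, on the right of the table; bystander. Origin at the centre of its underside, z up.
- slip_bowl: an empty white bowl, 120 mm wide, 60 mm tall, at the left, near the robot; bystander. Origin at the centre of its underside, z up.
- brush: a brush with a wooden handle, 200 mm long, lying on the table behind the jig; bystander. Origin on its underside, x along its length.

How it is judged:
By the outcome, as a careful person would: the job done as asked, in the order asked, and still so for the second after the job is handed in, with the robot touching nothing.
It also fails if it takes over 38 s, if anything falls off the work surface, if the arm or the gripper's body presses on something with over 40 N, if the wrist force passes 120 N, or if a joint passes its speed limit or range.

## Working session

There is one attempt and no reset: what is moved stays moved. The work goes in short steps, Python scripts to look and compute and a tool call to move; the robot and the scene stay as the last step left them, time stands still between calls to the robot, and variables do not carry over. Pictures are saved under pics/ and viewed, and the job is handed in when it is done.

Besides the shell and the picture viewer there is one more tool, called as name(argument=value, ...) on one line, values as JSON. jog_arm: Moves the arm, as the interface text tells. Its arguments: {"type":"object","properties":{"increments":{"type":"string"},"squeeze":{"type":"number"}},"required":["increments"]}

```bash
mkdir -p pics; ls
python3 - <<'E'
from rig import r
import cv2
s=r.sense()
for k in s: print(k,s[k])
for n in ["scene","top"]:
    im=r.grab_frame(n); cv2.imwrite(f"pics/{n}0.png",im[:,:,::-1])
    print(n,r.camera_info(n))
E
```

```text
pics
clock 0.0
qpos [-1.29538543e+00  3.53643917e-01  1.63408951e+00 -6.57516669e-06
  1.15520128e+00 -2.39871912e-03]
qvel [ 0.00034099  0.00046363  0.00089577  0.00075423 -0.00011758 -0.00116177]
joint_efforts [ 3.87005020e-04 -6.05248618e+01 -3.42061508e+01 -9.47589228e-05
  9.35135846e-03  1.23214019e-05]
eef_pos [ 171.28267379 -600.6040772   230.58341532]
tcp_rot [-3.14025059e+00  2.79266479e-06  2.77812277e-01]
contact_force [0.6019137  0.58957634 0.63946912]
wrist_torque [-0.01499878  0.01904449 -0.07683531]
opening 1.0003816006825108
scene {'K': array([[416.72325376,   0.        , 278.21007208],
       [  0.        , 416.72325376, 205.35064648],
       [  0.        ,   0.        ,   1.        ]]), 'rvec': array([ 2.15765394,  0.74954625, -0.37222097]), 'tvec': array([-418.0248435 ,  -85.61514061, 1692.91036075])}
top {'K': array([[388.73753961,   0.        , 281.21531863],
       [  0.        , 388.73753961, 215.42082882],
       [  0.        ,   0.        ,   1.        ]]), 'rvec': array([ 2.16336311, -2.18683351,  0.1077882 ]), 'tvec': array([  53.62756725,  523.61811171, 1241.82691231])}
```

View pics/scene0.png

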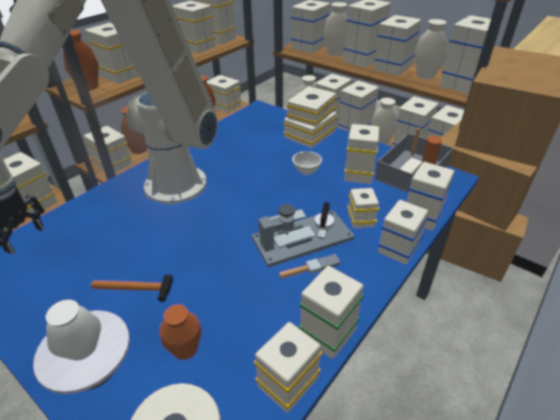

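View pics/top0.png

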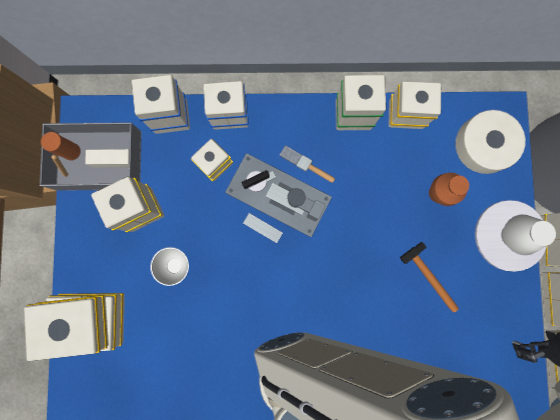

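The top view shows the jig at about (280,195) px, with the black bar near (257,180) and the punch cap near (297,198). I'll zoom in for the details.

Run:
```python
import cv2
a=cv2.imread("pics/top0.png")[135:255,180:350]; cv2.imwrite("pics/top0z.png",cv2.resize(a,None,fx=4.7,fy=4.7,interpolation=cv2.INTER_CUBIC))
a=cv2.imread("pics/scene0.png")[180:280,230:390]; cv2.imwrite("pics/scene0z.png",cv2.resize(a,None,fx=5,fy=5,interpolation=cv2.INTER_CUBIC))
```

```text
(no output)
```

View pics/top0z.png

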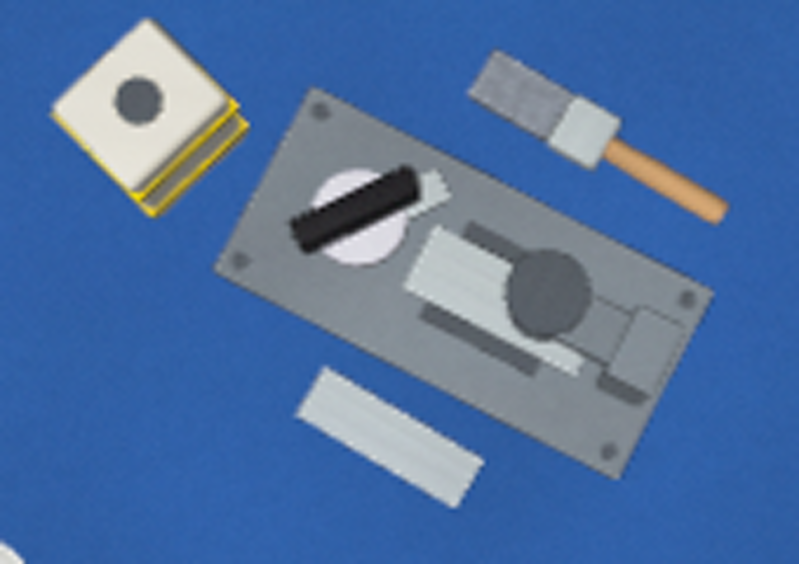

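View pics/scene0z.png

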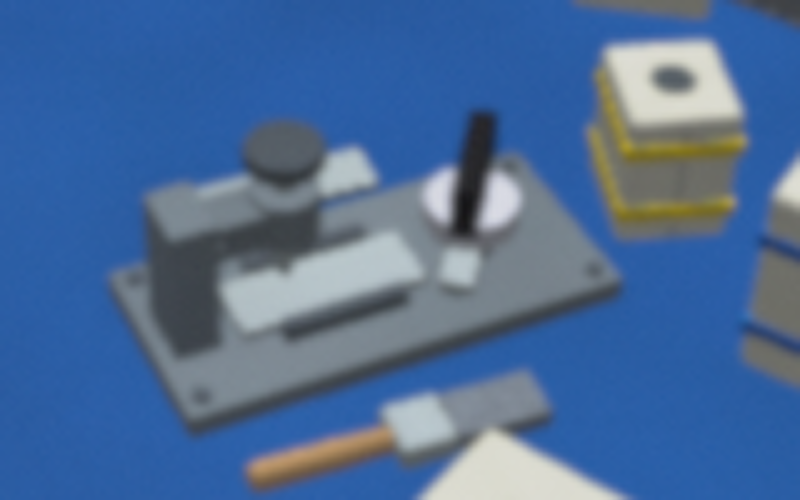

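```bash
cat > h.py <<'E'
import numpy as np, cv2
from scipy.spatial.transform import Rotation as R
def proj(ci,P):
    return cv2.projectPoints(np.array(P,float).reshape(-1,1,3),ci["rvec"],ci["tvec"],ci["K"],None)[0].reshape(-1,2)
def back(ci,uv,z):
    M=cv2.Rodrigues(ci["rvec"])[0]; c=-M.T@np.ravel(ci["tvec"])
    d=M.T@np.linalg.inv(ci["K"])@np.array([uv[0],uv[1],1.]); return c+d*(z-c[2])/d[2]
E
python3 - <<'E'
from h import *; from rig import r
from scipy.optimize import least_squares
ci=r.camera_info("top"); cs=r.camera_info("scene")
un=lambda p:(180+(p[0]+.5)/4.7-.5,135+(p[1]+.5)/4.7-.5)
us=lambda p:(230+(p[0]+.5)/5-.5,180+(p[1]+.5)/5-.5)
cor=[(310,88),(713,292),(618,478),(217,269)]; loc=np.array([[75,160],[75,-160],[-75,-160],[-75,160]])
T=[(un(c),(l[0],l[1],20)) for c,l in zip(cor,loc)]+[(un((549,294)),(0,-60,157))]
S=[(us((620,287)),(75,160,20)),(us((195,424)),(75,-160,20)),(us((108,276)),(-75,-160,20)),(us((285,148)),(0,-60,157))]
def f(p,full=False):
    rot=R.from_euler('z',p[2]).as_matrix()
    g=lambda c,L:(proj(c,[rot@np.array(l)+[p[0],p[1],0] for _,l in L])-np.array([u for u,_ in L]))
    return np.r_[g(ci,T).ravel(),g(cs,S).ravel()]
o=least_squares(f,[500,0,0.4],x_scale=[100,100,1]); print(o.x,o.fun.round(1))
p=o.x; rot=R.from_euler('z',p[2]).as_matrix()
for l in [(0,80,86),(0,-60,157)]: print(l,rot@np.array(l)+[p[0],p[1],0])
bar=[back(ci,un(q),105)[:2] for q in [(291,224),(407,166),(418,195),(309,253)]]
print(np.round(bar,1),np.mean(bar,axis=0)); d=(bar[1]+bar[2]-bar[0]-bar[3])/2; print(np.linalg.norm(d),np.arctan2(d[1],d[0]), 'rel jig', np.arctan2(d[1],d[0])-p[2])
print('small',[back(ci,un(q),110)[:2].round() for q in [(148,18),(237,98),(137,195),(52,110)]])
E
```

```text
[ 5.95396097e+02  5.68149158e+01 -4.86086493e-01] [ 0.2 -1.1  0.7 -0.7  0.3  0.3 -1.2  0.2 -0.1 -0.8  0.7 -1.4 -1.4 -0.2
 -0.6 -0.3 -0.4 -0.3]
(0, 80, 86) [632.76963877 127.5483474   86.        ]
(0, -60, 157) [567.36593992   3.76484213 157.        ]
[[620.2 169.3]
 [658.   93.1]
 [638.6  86.1]
 [600.9 157.5]] [629.4262492  126.50328804]
82.8881359622286 -1.0982581112963339 rel jig -0.6121716179555337
small [array([758., 263.]), array([703., 204.]), array([639., 269.]), array([697., 325.])]
```

```bash
cat >> h.py <<'E'
def plan(tp,tr,n,p0=None,r0=None):
    """rows from current pose to TCP tp, rpy tr in n rows (linear)"""
    from rig import r
    s=r.sense(); p=np.array(s["eef_pos"] if p0 is None else p0,float); q=R.from_euler('xyz',s["tcp_rot"] if r0 is None else r0)
    tp=np.array(tp,float); tq=R.from_euler('xyz',tr)
    rv=(q.inv()*tq).as_rotvec(); 
    out=[]
    for i in range(n):
        st=(tp-p)/(n-i); d=q.inv().apply(st)/10; d=d.round(2)
        rr=((q.inv()*tq).as_rotvec()/(n-i)).round(3)
        out.append("%g %g %g %g %g %g"%(*d,*rr))
        p=p+q.apply(d*10); q=q*R.from_rotvec(rr)
    for i in range(0,n,8): print("; ".join(o for o in out[i:i+8]))
    print('end',p.round(1),q.as_euler('xyz').round(3))
E
python3 -c "
from h import *
plan([610,95,300],[np.pi,0,2.04],24)"
```

```text
2.55 -2.29 -0.29 -0 -0 -0.073; 2.71 -2.09 -0.29 -0 -0 -0.073; 2.86 -1.89 -0.29 -0 -0 -0.073; 2.99 -1.68 -0.29 -0 -0 -0.073; 3.1 -1.45 -0.29 -0 -0 -0.074; 3.2 -1.22 -0.29 -0 -0 -0.073; 3.28 -0.98 -0.28 -0 -0 -0.074; 3.35 -0.74 -0.29 -0 -0 -0.073
3.39 -0.49 -0.28 -0 -0 -0.074; 3.42 -0.24 -0.29 -0 -0 -0.073; 3.43 0.01 -0.28 -0 -0 -0.074; 3.42 0.26 -0.29 -0 -0 -0.073; 3.39 0.51 -0.28 -0 -0 -0.074; 3.34 0.76 -0.29 -0 -0 -0.073; 3.28 1 -0.28 -0 -0 -0.074; 3.19 1.24 -0.29 -0 -0 -0.073
3.1 1.47 -0.28 -0 -0 -0.074; 2.98 1.7 -0.29 -0 -0 -0.073; 2.85 1.91 -0.28 -0 -0 -0.074; 2.7 2.11 -0.29 0 -0 -0.073; 2.53 2.3 -0.28 0 -0 -0.074; 2.36 2.49 -0.29 0 -0 -0.073; 2.17 2.65 -0.28 0 -0.001 -0.074; 1.97 2.8 -0.29 0 -0 -0.073
end [610.  95. 300.] [ 3.141 -0.     2.04 ]
```

jog_arm(increments="2.55 -2.3 -0.3 0 0 -0.073 1; 2.7 -2.1 -0.3 0 0 -0.073 1; 2.85 -1.9 -0.3 0 0 -0.073 1; 3 -1.7 -0.3 0 0 -0.073 1; 3.1 -1.45 -0.3 0 0 -0.074 1; 3.2 -1.2 -0.3 0 0 -0.073 1; 3.3 -1 -0.3 0 0 -0.074 1; 3.35 -0.75 -0.3 0 0 -0.073 1")

```text
clock: 0.9
eef_pos: [317.8, -367.2, 255.2]
tcp_rot: [-3.141, -0.0, 0.867]
contact_force: [0.5, -0.6, 0.8]
opening: 0.998
```

jog_arm(increments="3.4 -0.5 -0.3 0 0 -0.074 1; 3.4 -0.25 -0.3 0 0 -0.073 1; 3.4 0 -0.3 0 0 -0.074 1; 3.4 0.25 -0.3 0 0 -0.073 1; 3.4 0.5 -0.3 0 0 -0.074 1; 3.35 0.75 -0.3 0 0 -0.073 1; 3.3 1 -0.3 0 0 -0.074 1; 3.2 1.25 -0.3 0 0 -0.073 1")

```text
clock: 1.7
eef_pos: [463.4, -135.0, 279.2]
tcp_rot: [-3.141, -0.0, 1.455]
contact_force: [0.7, -0.3, 0.5]
opening: 1.0
```

jog_arm(increments="3.1 1.45 -0.3 0 0 -0.074 1; 3 1.7 -0.3 0 0 -0.073 1; 2.85 1.9 -0.3 0 0 -0.074 1; 2.7 2.1 -0.3 0 0 -0.073 1; 2.55 2.3 -0.3 0 0 -0.074 1; 2.35 2.5 -0.3 0 0 -0.073 1; 2.15 2.65 -0.3 0 0 -0.074 1; 2 2.8 -0.3 0 0 -0.073 1")

```text
clock: 2.5
eef_pos: [609.3, 97.2, 303.0]
tcp_rot: [-3.141, -0.0, 2.043]
contact_force: [0.5, -0.7, 0.3]
opening: 1.003
```

Run:
```python
from h import *; from rig import r
s=r.sense(); print(s["clock"],s["eef_pos"],s["tcp_rot"],s["qpos"],s["qvel"].max())
ci=r.camera_info("wrist"); im=r.grab_frame("wrist"); cv2.imwrite("pics/w1.png",im[:,:,::-1])
np.savez("w1.npz",**ci); print(ci)
```

```text
2.5 [609.29250382  97.20476739 302.99185242] [-3.14089132e+00 -1.56912830e-04  2.04295473e+00] [ 1.55811123e-01  2.83226713e-01  1.56964090e+00 -7.18816589e-05
  1.28944039e+00 -3.16327348e-01] 0.43653431242975055
{'K': array([[292.37506199,   0.        , 276.86288559],
       [  0.        , 292.37506199, 212.31879351],
       [  0.        ,   0.        ,   1.        ]]), 'rvec': array([-2.760423  , -0.66501386, -0.10173979]), 'tvec': array([-587.18228918, -243.75509665,  390.7976167 ])}
```

View pics/w1.png

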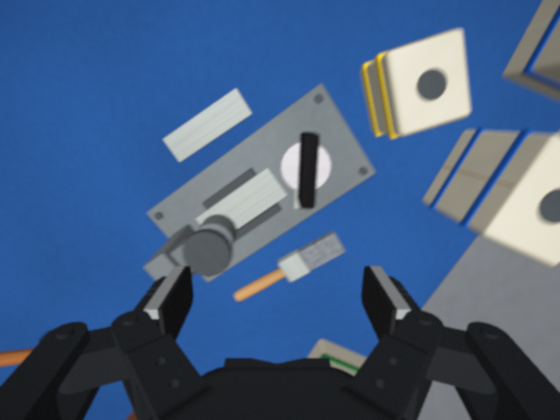

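Run:
```python
from h import *; from rig import r
s=r.sense(); print(s["clock"],s["eef_pos"],s["tcp_rot"],abs(s["qvel"]).max())
ci=r.camera_info("wrist"); im=r.grab_frame("wrist")[:,:,::-1]; cv2.imwrite("pics/w2.png",im)
np.savez("w2.npz",**ci); print(ci["rvec"],ci["tvec"])
cv2.imwrite("pics/w2z.png",cv2.resize(im[75:285,130:390],None,fx=3,fy=2.8,interpolation=cv2.INTER_CUBIC))
cv2.imwrite("pics/w2k.png",cv2.resize(im[120:220,270:350],None,fx=6,fy=6,interpolation=cv2.INTER_CUBIC))
```

```text
2.55 [611.82493457 101.22096504 303.37453829] [ 3.13875500e+00 -1.47163364e-03  2.04854705e+00] 0.07219364529199761
[-2.76083663 -0.67248459 -0.10741255] [-591.27662114 -243.7506477   389.28803425]
```

View pics/w2z.png

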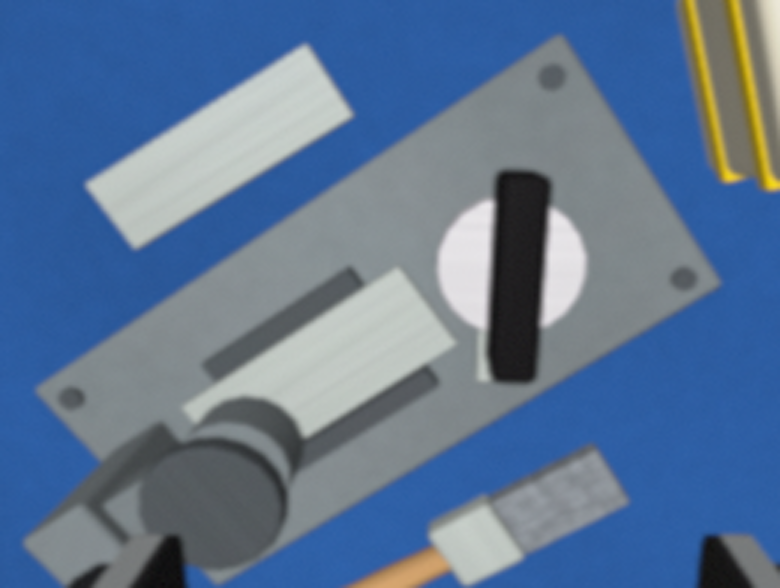

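View pics/w2k.png

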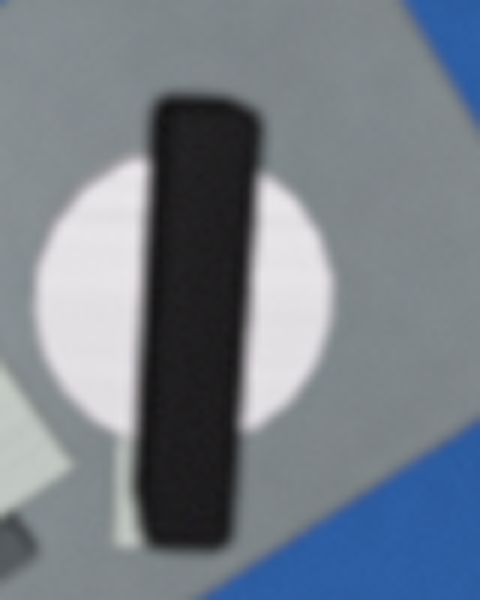

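```bash
cat > fit.py <<'E'
from h import *; from rig import r
from scipy.optimize import least_squares
ct=r.camera_info("top"); cs=r.camera_info("scene"); cw=dict(np.load("w2.npz"))
un=lambda p:(180+(p[0]+.5)/4.7-.5,135+(p[1]+.5)/4.7-.5)
uw=lambda p:(130+(p[0]+.5)/3-.5,75+(p[1]+.5)/2.8-.5)
uk=lambda p:(270+(p[0]+.5)/6-.5,120+(p[1]+.5)/6-.5)
W=[(uw((560,34)),(-75,160,20)),(uw((721,281)),(75,160,20)),(uw((36,388)),(-75,-160,20)),(uw((212,499)),(0,-60,157)),(uk((184.5,297)),(0,80,63))]
T=[(un(c),l) for c,l in zip([(310,88),(713,292),(618,478),(217,269),(549,294)],[(75,160,20),(75,-160,20),(-75,-160,20),(-75,160,20),(0,-60,157)])]
def f(p,sel=None):
    rot=R.from_euler('z',p[2]).as_matrix()
    g=lambda c,L:(proj(c,[rot@np.array(l)+[p[0],p[1],0] for _,l in L])-np.array([u for u,_ in L])).ravel()
    return np.r_[g(cw,W)] if sel=='w' else np.r_[g(cw,W),g(ct,T)]
for sel in ['w',None]:
    o=least_squares(f,[595,57,-.486],args=(sel,),x_scale=[100,100,1]); p=o.x;print(p,o.fun.round(1))
    rot=R.from_euler('z',p[2]).as_matrix()
    for l in [(0,80,86),(0,-60,157)]: print(l,(rot@np.array(l)+[p[0],p[1],0]).round(1))
k=rot@[0,80,0]+[p[0],p[1],0]
im=cv2.imread("pics/w2.png")
big=cv2.resize(im[120:220,270:350],None,fx=6,fy=6,interpolation=cv2.INTER_CUBIC)
for th,c in [(-1.05,(0,0,255)),(-1.1,(0,255,0)),(-1.15,(255,0,0))]:
    P=[R.from_euler('z',th).as_matrix()@[a,b,105]+k for a,b in [(45,10),(45,-10),(-45,-10),(-45,10)]]
    uv=(proj(cw,P)-[270,120]+.5)*6-.5
    cv2.polylines(big,[uv.round().astype(int)],True,c,1)
cv2.imwrite("pics/w2o.png",big)
E
python3 fit.py
```

```text
[ 5.95909957e+02  5.89989927e+01 -4.90491806e-01] [ 1.  -2.6  1.5  0.4 -1.8 -0.3 -0.8  2.8  0.1 -0.1]
(0, 80, 86) [633.6 129.6  86. ]
(0, -60, 157) [567.6   6.1 157. ]
[ 5.95653927e+02  5.86617955e+01 -4.90222267e-01] [ 0.7 -2.4  1.3  0.5 -2.  -0.2 -1.1  3.  -0.2  0.1 -0.2 -1.3  0.1 -0.6
 -0.4  0.4 -1.8 -0.1 -0.8 -0.8]
(0, 80, 86) [633.3 129.2  86. ]
(0, -60, 157) [567.4   5.7 157. ]
```

View pics/w2o.png

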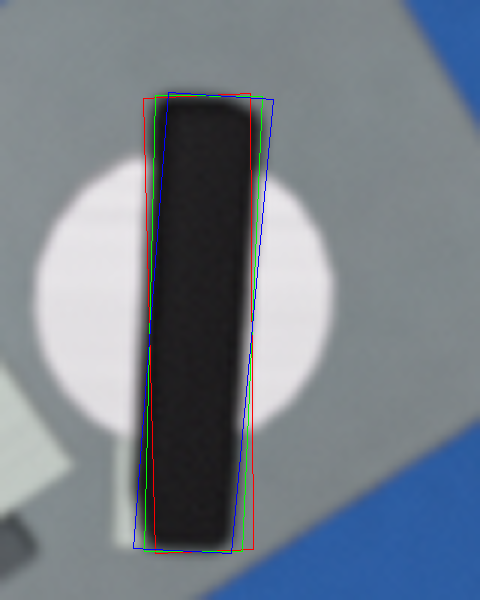

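Run:
```python
from h import *; from rig import r
for i in range(1): s=r.sense(); print(s["clock"],s["eef_pos"],s["tcp_rot"],abs(s["qvel"]).max(),s["contact_force"])
plan([633,129,110],[np.pi,0,2.027],8)
```

```text
2.6 [610.50774079  99.13421538 302.95707387] [ 3.14047450e+00 -7.48452717e-04  2.04447800e+00] 0.05906037681801482 [ 0.0423065  -0.67584076  0.16739648]
0.2 0.42 2.41 0 -0 0.002; 0.2 0.42 2.41 0 -0 0.002; 0.2 0.42 2.41 0 -0 0.002; 0.21 0.42 2.41 0 -0 0.002; 0.21 0.41 2.42 0 -0 0.002; 0.21 0.41 2.41 0 -0 0.002; 0.2 0.42 2.42 0.001 -0 0.003; 0.21 0.41 2.41 0 -0.001 0.002
end [633. 129. 110.] [3.141 0.    2.027]
```

jog_arm(increments="0.3 0.6 1.5 0 0 0.004 1; 0.4 0.7 1.5 0 0 0.004 1; 0.4 0.7 1.5 0 0 0.004 1; 0.3 0.7 1.5 0 0 0.005 1; 0.2 0.6 1.5 0 0 0 1; 0 0 0.5 0 0 0 1; 0 0 0 0 0 0 1; 0 0 0 0 0 0 1")

```text
clock: 3.4
eef_pos: [631.5, 124.8, 223.6]
tcp_rot: [3.141, 0.0, 2.023]
contact_force: [1.2, -0.3, 0.2]
opening: 0.997
```

Run:
```python
from h import *; from rig import r
s=r.sense(); print(s["clock"],s["eef_pos"],s["tcp_rot"],abs(s["qvel"]).max())
ci=r.camera_info("wrist"); im=r.grab_frame("wrist")[:,:,::-1]; cv2.imwrite("pics/w3.png",im)
np.savez("w3.npz",**ci); print(ci["rvec"],ci["tvec"])
ov=cv2.resize(im,None,fx=1.4,fy=1.4,interpolation=cv2.INTER_CUBIC)
p=[595.6,58.6,0]; rot=R.from_euler('z',-.490).as_matrix()
def poly(pts,c):
    uv=(proj(ci,pts)+.5)*1.4-.5; cv2.polylines(ov,[uv.round().astype(int)],True,c,1)
poly([rot@np.array(l)+p for l in [(75,160,20),(75,-160,20),(-75,-160,20),(-75,160,20)]],(0,255,255))
t=np.linspace(0,6.28,40)
poly([rot@np.array((33*np.cos(a),80+33*np.sin(a),63))+p for a in t],(0,0,255))
poly([rot@np.array((27*np.cos(a),-60+27*np.sin(a),157))+p for a in t],(0,255,0))
k=rot@[0,80,0]+p
poly([R.from_euler('z',-1.115).as_matrix()@[a,b,105]+k for a,b in [(45,10),(45,-10),(-45,-10),(-45,10)]],(255,255,0))
cv2.imwrite("pics/w3o.png",ov)
```

```text
3.4 [631.52066094 124.76872342 223.62633122] [3.14124130e+00 1.48064596e-04 2.02260969e+00] 0.012301319610731493
[-2.76640707 -0.63660433 -0.09880389] [-623.26998848 -193.74450204  322.77494428]
```

View pics/w3o.png

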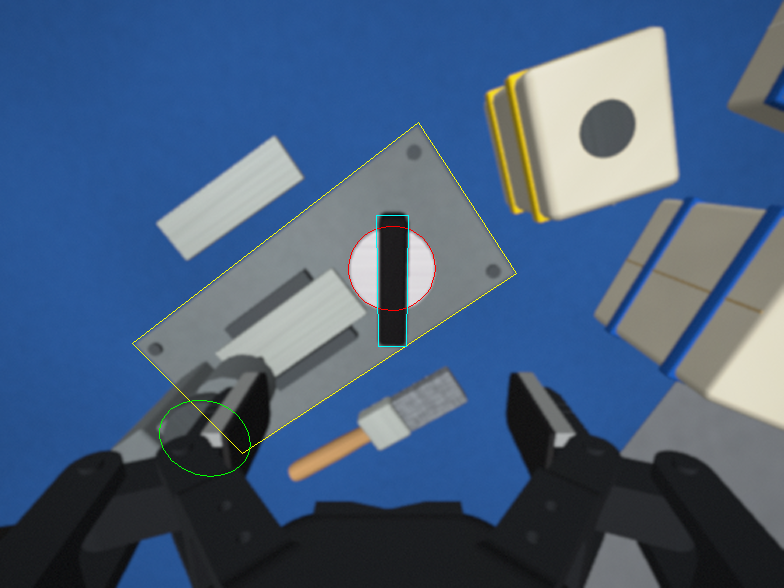

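jog_arm(increments="0.16 0.17 2.5 0 0 0 1; 0.16 0.18 2.5 0 0 0 1; 0 0 2.5 0 0 0 1; 0 0 2.5 0 0 0 1; 0 0 2.4 0 0 0 1; 0 0 1.8 0 0 0 1; 0 0 1 0 0 0 1; 0 0 0 0 0 0 1")

```text
clock: 4.25
eef_pos: [632.6, 129.2, 70.7]
tcp_rot: [-3.14, -0.0, 2.023]
contact_force: [-0.4, -0.5, -0.7]
opening: 0.995
```

jog_arm(increments="0 0 0 0 0 0 -1; 0 0 0 0 0 0 -1; 0 0 0 0 0 0 -1; 0 0 0 0 0 0 -1; 0 0 0 0 0 0 -1; 0 0 0 0 0 0 -1; 0 0 0 0 0 0 -1; 0 0 0 0 0 0 -1", squeeze=50)

```text
clock: 5.05
eef_pos: [633.0, 129.2, 72.0]
tcp_rot: [-3.142, 0.0, 2.023]
contact_force: [-2.5, -0.6, 5.9]
opening: 0.23
```

jog_arm(increments="0 0 0 0 0 0.1 -1; 0 0 0 0 0 0.1 -1; 0 0 0 0 0 0.1 -1; 0 0 0 0 0 0.1 -1; 0 0 0 0 0 0.1 -1; 0 0 0 0 0 0.1 -1; 0 0 0 0 0 0.1 -1; 0 0 0 0 0 0.1 -1")

```text
clock: 5.85
eef_pos: [633.8, 129.2, 72.0]
tcp_rot: [3.14, -0.0, 1.219]
contact_force: [0.6, -1.6, 2.1]
opening: 0.226
```

jog_arm(increments="0 0 0 0 0 0.03 -1; 0 0 0 0 0 0.03 -1; 0 0 0 0 0 0 -1; 0 0 0 0 0 0 -1; 0 0 0 0 0 0 1; 0 0 0 0 0 0 1; 0 0 0 0 0 0 1; 0 0 0 0 0 0 1")

```text
clock: 6.65
eef_pos: [632.8, 129.4, 71.0]
tcp_rot: [-3.141, 0.0, 1.163]
contact_force: [-0.1, 0.5, -0.3]
opening: 0.891
```

Run:
```python
from h import *; from rig import r
s=r.sense(); print(s["clock"],s["eef_pos"],s["tcp_rot"],s["contact_force"],s["opening"])
ci=r.camera_info("wrist"); im=r.grab_frame("wrist")[:,:,::-1]; cv2.imwrite("pics/w4.png",im)
```

```text
6.65 [632.79751788 129.42926006  71.00303901] [-3.14100920e+00  2.39736834e-04  1.16302149e+00] [-0.1166204   0.54226923 -0.29423242] 0.8914907095750344
```

View pics/w4.png

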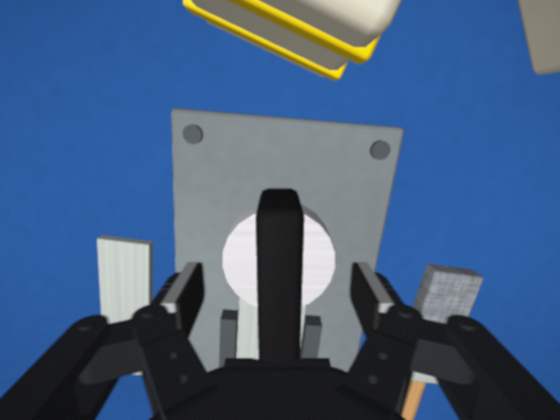

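jog_arm(increments="0 0 -3 0 0 0 1; 0 0 -4.5 0 0 0 1; 0 0 -4.5 0 0 0 1; 0 0 -4.5 0 0 0 1; -3 0 -3 0 0 0 1; -4.5 -0.3 0 0 0 0 1; -4.5 -0.4 0 0 0 0 1; -4.5 -0.4 0 0 0 0 1")

```text
clock: 7.5
eef_pos: [556.6, -18.9, 266.5]
tcp_rot: [3.141, -0.0, 1.164]
contact_force: [-0.4, -0.2, -0.5]
opening: 1.001
```

jog_arm(increments="-3 0 0 0 0 0 1; -1.5 0 0 0 0 0 1; 0 0 0 0 0 0 1; 0 0 0 0 0 0 1; 0 0 0 0 0 0 1; 0 0 0 0 0 0 1; 0 0 0 0 0 0 1; 0 0 0 0 0 0 1")

```text
clock: 8.3
eef_pos: [539.8, -58.6, 266.2]
tcp_rot: [-3.141, 0.0, 1.164]
contact_force: [-0.1, 0.7, 0.8]
opening: 1.001
```

```bash
cat > ov.py <<'E'
import sys
from h import *; from rig import r
n=sys.argv[1]; ky=float(sys.argv[2]); ch=float(sys.argv[3]); cam=sys.argv[4]
s=r.sense(); print(s["clock"],s["eef_pos"],s["tcp_rot"],abs(s["qvel"]).max(),s["contact_force"])
ci=r.camera_info(cam); im=r.grab_frame(cam)[:,:,::-1]; cv2.imwrite(f"pics/{n}.png",im)
ov=cv2.resize(im,None,fx=1.4,fy=1.4,interpolation=cv2.INTER_CUBIC)
p=[595.6,58.6,0]; rot=R.from_euler('z',-.490).as_matrix()
def poly(pts,c):
    uv=(proj(ci,pts)+.5)*1.4-.5; cv2.polylines(ov,[uv.round().astype(int)],True,c,1)
poly([rot@np.array(l)+p for l in [(75,160,20),(75,-160,20),(-75,-160,20),(-75,160,20)]],(0,255,255))
t=np.linspace(0,6.28,40)
poly([rot@np.array((33*np.cos(a),80+33*np.sin(a),63))+p for a in t],(0,0,255))
poly([rot@np.array((27*np.cos(a),-60+27*np.sin(a),ch))+p for a in t],(0,255,0))
k=rot@[0,80,0]+p
poly([R.from_euler('z',ky).as_matrix()@[a,b,105]+k for a,b in [(45,10),(45,-10),(-45,-10),(-45,10)]],(255,255,0))
cv2.imwrite(f"pics/{n}o.png",ov)
E
python3 ov.py w5 -1.979 157 wrist
```

```text
8.3 [539.8367417  -58.55127349 266.17189108] [-3.14140182e+00  4.28383139e-06  1.16353053e+00] 0.004790137228533093 [-0.10275487  0.69911737  0.83318436]
```

View pics/w5o.png

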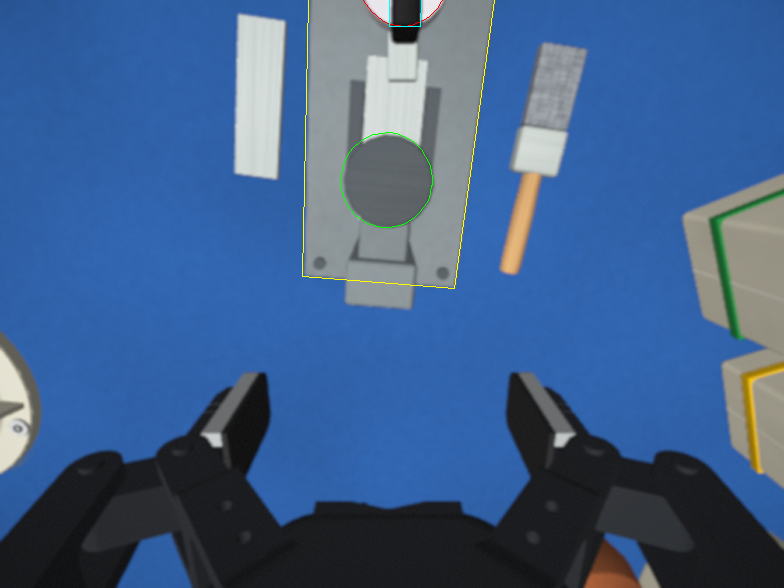

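jog_arm(increments="2 0 0 0 0 0 -1; 3 0 0 0 0 0 -1; 2 0 0 0 0 0 -1; 0 0 2 0 0 0 -1; 0 0 3 0 0 0 -1; 0 0 2.5 0 0 0 -1; 0 0 1.5 0 0 0 -1; 0 0 0 0 0 0 -1")

```text
clock: 9.15
eef_pos: [565.9, 5.3, 174.1]
tcp_rot: [-3.138, 0.002, 1.163]
contact_force: [0.2, -0.2, -0.0]
opening: 0.003
```

jog_arm(increments="0.1 0.05 1 0 0 0 -1; 0 0 0.4 0 0 0 -1; 0 0 0.3 0 0 0 -1; 0 0 0.3 0 0 0 -1; 0 0 0.2 0 0 0 -1; 0 0 0.2 0 0 0 -1; 0 0 0.2 0 0 0 -1; 0 0 0 0 0 0 -1")

```text
clock: 9.95
eef_pos: [568.5, 6.0, 150.9]
tcp_rot: [3.141, -0.0, 1.163]
contact_force: [-1.2, -0.0, 6.8]
opening: -0.002
```

jog_arm(increments="0 0 0.15 0 0 0 -1; 0 0 0.15 0 0 0 -1; 0 0 0.15 0 0 0 -1; 0 0 0.15 0 0 0 -1; 0 0 0 0 0 0 -1; 0 0 0 0 0 0 -1; 0 0 0 0 0 0 -1; 0 0 0 0 0 0 -1")

```text
clock: 10.75
eef_pos: [568.3, 5.9, 144.2]
tcp_rot: [-3.142, 0.0, 1.163]
contact_force: [0.1, 0.5, 0.0]
opening: 0.002
```

jog_arm(increments="0 0 0.1 0 0 0 -1; 0 0 0.1 0 0 0 -1; 0 0 0.1 0 0 0 -1; 0 0 0 0 0 0 -1; 0 0 0 0 0 0 -1; 0 0 0 0 0 0 -1; 0 0 0 0 0 0 -1; 0 0 0 0 0 0 -1")

```text
clock: 11.55
eef_pos: [568.3, 5.9, 141.3]
tcp_rot: [-3.142, -0.0, 1.163]
contact_force: [-0.2, -0.5, 0.5]
opening: -0.002
```

jog_arm(increments="0 0 -1 0 0 0 -1; 0 0 -3 0 0 0 -1; 0 0 -4 0 0 0 -1; 0 0 -4 0 0 0 -1; -4 0 0 0 0 0 -1; -4 0 0 0 0 0 -1; -2.5 0 0 0 0 0 -1; -1 0 0 0 0 0 -1")

```text
clock: 12.35
eef_pos: [521.8, -101.4, 262.2]
tcp_rot: [3.141, 0.0, 1.161]
contact_force: [0.3, 0.8, -0.1]
opening: 0.003
```

jog_arm(increments="0 0 0 0 0 0 1; 0 0 0 0 0 0 1; 0 0 0 0 0 0 1; 0 0 0 0 0 0 1; 0 0 0 0 0 0 1; 0 0 0 0 0 0 1; 0 0 0 0 0 0 1; 0 0 0 0 0 0 1")

```text
clock: 13.15
eef_pos: [522.7, -99.5, 261.2]
tcp_rot: [-3.142, -0.0, 1.163]
contact_force: [-0.5, 0.3, 0.2]
opening: 0.998
```

```bash
python3 ov.py w6 -1.979 141 wrist; python3 ov.py t6 -1.979 141 top; python3 ov.py s6 -1.979 141 scene; python3 -c "
import cv2
a=cv2.imread('pics/s6.png')[180:280,230:390]; cv2.imwrite('pics/s6z.png',cv2.resize(a,None,fx=5,fy=5,interpolation=cv2.INTER_CUBIC))"
```

```text
13.15 [522.68944127 -99.54741712 261.24788083] [-3.14150685e+00 -2.44580338e-05  1.16292122e+00] 0.002272913023431742 [-0.47909956  0.32278552  0.23154615]
13.2 [522.66135396 -99.60552467 261.24427717] [-3.14149088e+00 -1.47072347e-05  1.16280858e+00] 0.0020805980196225973 [0.5171791  0.39516584 0.06424477]
13.25 [522.69068473 -99.65021336 261.27803686] [-3.14158922e+00  2.42516523e-05  1.16279872e+00] 0.0008913439897235828 [-0.94010807 -0.20858922  0.0947838 ]
```

View pics/w6o.png

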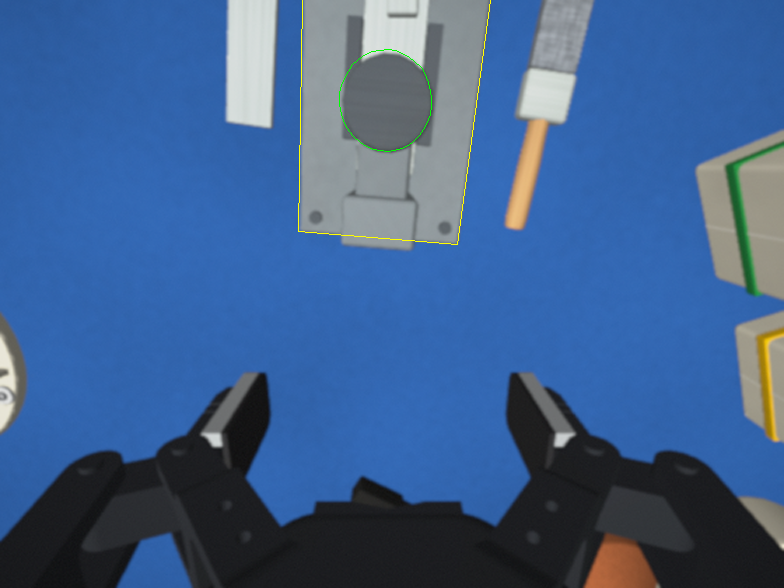

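View pics/s6z.png

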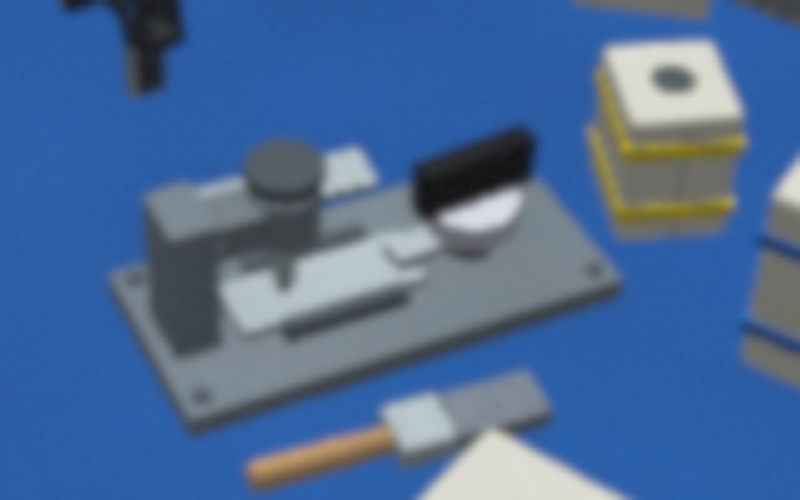

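View pics/t6o.png

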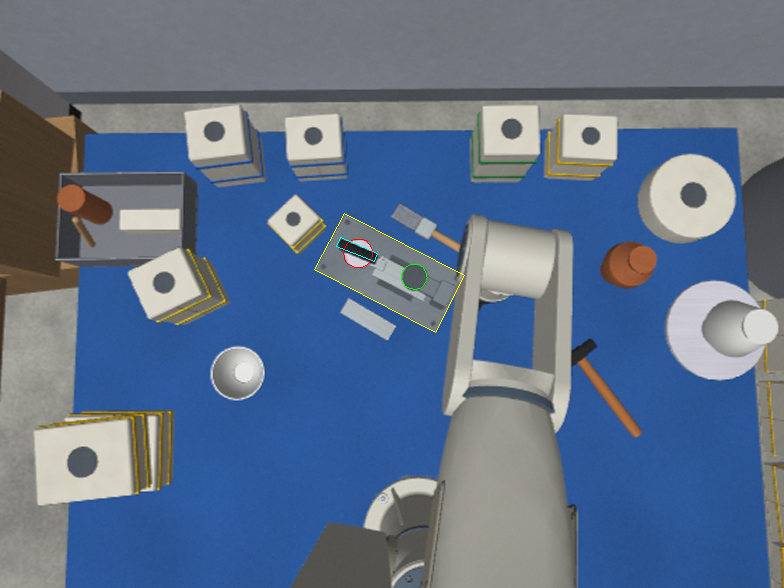

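The scene crop shows the cap down: its centre moved from about row 148 to row 168, roughly 15 mm. The clamp finger lies over the blank and the bar is along the jig. The top view shows the bystanders where they were, and the arm is clear of everything.

```bash
python3 -c "
from rig import r
print(r.sign_off())"
```

```text
the job is handed in; nothing more can be done
None
```

The drill spot is done in the order asked, and the job was handed in at about 13.3 s of the 38 s allowed.

- **Knob:** I gripped the bar and turned it about 0.86 rad clockwise, to an estimated 1.17 rad, well past the 0.95 crest. It stayed there after release, with the clamp finger over the blank.
- **Punch:** I pressed the cap with the closed fingertips. The force built to about 7 N, then fell to 0 by 144 mm. I followed it down to 141.3 mm without meeting any resistance. After backing off, the pictures show the cap staying down, at about 141 mm.

In the last check the gripper was open and about 110 mm clear of the punch, with only sensor noise on the wrist force (under 1 N). The top view showed no visible shift of the things around the jig.

The early picture fits disagreed by up to 3 pixels, because the arm was still settling when they were taken. Later overlays taken at rest lined up to about 1 mm. I had no direct reading of either joint; both values come from the tool pose and the pictures.

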